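# Clip on the work lamp, then hold the spindle blank against the sprung stop

### The arm

A 6-joint arm with a two-finger parallel gripper is mounted at the origin on the work surface. World frame = base frame: x ahead of the robot, y to its left, z up, the work surface at z = 0. Lengths are in m, angles in rad, forces in N, time in s.
With the tool pointing down it reaches from about 0.425 to 1.125 m from the base axis. Payload 14.9 kg.
Tool frame: the origin (TCP) lies at the very end of the fingers, on their centre line; the grasp point (between the pads) lies 19 mm behind it (ctrl.grip_depth is the distance from the TCP to the grasp point, in m); z points along the fingers, y is the line along which they close (so a half turn about z gives the same grasp; the last joint's range is limited). The gripper opens to 91 mm and grips with 3 to 60 N. Pads are 32 mm wide; open, the fingers measure 118 mm over their backs; the gripper's body (76 mm by 178 mm) begins 60 mm behind the grasp point.
Start: joints at [1.109, 0.379, 1.734, -0, 1.028, -0.033], TCP at [0.291, 0.637, 0.214] pointing down, gripper open.
Joint ranges: [-2.77, 2.77], [-0.74, 2.19], [0, 2.66], [-1.06, 4.2], [0.31, 2.87], [-3.08, 3.08]. Speed limits (rad/s): [1.89, 1.89, 2.39, 3.14, 3.14, 3.14].

### API

Orientations are given as a rotation vector (axis times angle).
In Python, from rig import ctrl, camera, order gives the robot as it stands.
- The arm moves only by the tool jog_arm, never from a script. Its argument "commands" is a list that holds one entry, the list of rows, each a list of 7 numbers: the opening, from 0 (shut) to 1 (fully open), then the shift along the world's x, y, z in m, then the turn, a rotation vector about the world's x, y, z in degrees. A call has 1 to 10 rows; each row is the pose to reach, as a shift and turn from the pose commanded when the call began; what a row does not reach only later rows make up. A row lasts 1/8 s, in which the tool goes at most 62.5 mm and 10.7 degrees, less where a joint would pass 70% of its speed; a pose out of reach is approached as far as the arm can. A call with a gripper value outside its range is refused whole. The fingers move at their own pace and stop on an object; the grip force is fixed at half the most. Time passes only in rows, so rows that repeat a pose let the fingers close. It gives the time, the measured TCP pose, the force, the opening and the grip force at its end, in the units of the state.
- ctrl.sense(): the state, without advancing time (a new reading comes with each control period).
- camera(name): name is "scene" or "top" or "wrist"; returns a dict with "color" (420x560x3 uint8, red, green, blue), "fx", "fy", "cx", "cy" (pixels), "view" (4x4, takes a point from world to camera coordinates). Camera axes: x right, y down, z forward; pixel columns grow to the right and rows downward; lengths in m; the calibration is good to about 2 mm. A picture is of the moment at which its call begins. There is no depth.
- order.close_job(): hands the job in; it is judged then, once.
The state is a dict: "t": time; "joints": joint angles; "qd": joint speeds; "tau": joint torques, N m; "tcp_pos": TCP position; "tcp_rot": TCP orientation; "ft_force": force on the tool from outside, world axes, zero at the start; "moment": the same for the moment, N m; "gripper_width": opening from 0.0 (shut) to 1.0 (fully open); "grip_force": force on a finger pad.
Only numpy, scipy, OpenCV 4.12 (cv2) and the standard library are available. Lean on these libraries where they do the work, as an engineer would, in place of code of your own. Each camera call takes 0.05 s, during which the arm holds its last target. There are 200 camera calls.

### The job

Someone will screw a faceplate to a spindle blank and needs light and a third hand: squeeze the handles of the clip-on lamp, take it off its wooden stand and clip it upright onto the jig's aluminium rail, head on the blue stop's side, and let go. Then lay the wooden blank flat on the jig bed between the guide lines, push its end squarely against the sprung blue stop until the red pointer stands in the green field, never to the end of its travel, and finish while holding it pressed there. Leave the other things where they are.

Things in the scene. Friction and masses are not known exactly. Their poses are not given: they have to be found in the camera images.
- jig: Plywood jig fixed to the bench. Origin on the bench, bed 15 mm thick: x -120 to +110, y -90 to +90 mm. x is the pushing direction, towards the stop; y to the left. Black guide lines at y +27 and -27. Behind the stop a grey block, x 82 to 112, |y| under 55, 65 high; at x 29 to 89, y -64 to -86 an aluminium block 60 high, on it a white scale with a green field and beyond that a black one.
- bed_line (a point): Point on the bed's top (z 15 in the jig frame) midway between the guide lines, right under the blue stop plate's front face with the stop at rest (jig x = +45 mm). Axes as the jig's.
- stop (a joint): Travel of the sprung stop along the jig's +x, in m: 0 at rest, 0.020 at its hard end. Spring of 1.0 N per mm, from 0 N at rest, no preload; the green field is 0.008 to 0.015 (8 to 15 N).
- stop_face (a point): Blue painted stop plate 8 mm thick, 90 mm wide (y), 50 mm high from 1 mm above the bed. This point is the middle of the lower edge of its front face (the face that looks to the jig's -x); it moves with the stop. A red pointer bar on its top reaches sideways (-y) over the scale.
- lamp_rail: Aluminium rail fixed to the jig: an upright plate 8 mm thick (x), 80 mm long (y) and 70 mm high, on a foot 30 mm wide (x) and 6 mm high, at the jig's far left corner (jig x +90, y +105 to +135 mm). Origin at the middle of its underside, on the jig's plywood (z 15 mm); axes as the jig's.
- rail_top (a point): Middle of the rail's top edge, 85 mm above the bench; axes as the jig's. The rail is 8 mm thick in x and reaches 40 mm either way in y; around it the space is free down to 64 mm below this point.
- stand: Fixed parking stand for the lamp: dark wooden base 110 x 110 x 12 mm with an upright light wooden plate 8 mm thick (x), 80 mm long (y), top edge 80 mm above the bench. Origin at the middle of its underside.
- lamp: Battery lamp (80 g) on a sprung clip, handles up; starts clipped on the stand, jaw tips 26 mm below the plate's top edge. Origin between the jaw tips, z up, x across the jaws (squeeze along x), y along the pivot. Black jaws 24 mm wide (y), z 0 to 35; pivot at z 45; a plate goes in up to z 39. Lamp head (-y, from 16 to 40 mm out) and battery (+y, 18 to 34 mm) lie at z 38 to 64.
- lamp_grip (a point): Where to squeeze, 85 mm above the lamp's origin, midway between the two orange handle plates (24 mm wide in y, z 50 to 98). Over their outer faces they are 48 mm apart here when clipped (52 at the top), and 29 mm when squeezed parallel, where they stop: about 14 N. The jaw tips are then 28 mm apart, 15 mm at z 28. Let go, they pinch an 8 mm plate with about 12 N.
- lamp_head (a point): Centre of the yellow lamp lens, on the lamp's -y side (at y -38, z 51 mm in the lamp frame).
- blank: Light wooden spindle blank, a square bar 110 x 44 x 44 mm (x, y, z), about 0.16 kg, lying on the bench with its long axis roughly along the bench's x. Origin at the centre of its underside; its ends are at x +55 and -55. Either end may face the stop.
- faceplate: Steel ring 84 mm across and 10 mm thick lying on the bench, origin under its centre. Leave it.
- screwdriver: Screwdriver lying on the bench. Leave it.
- bowl: Turned wooden bowl 120 mm across on a dark wooden plinth 150 x 150 x 50 mm. Leave it.
- glue: Yellow glue bottle 56 mm across, 170 mm high. Leave it.
- jar: Amber jar with steel cap, 64 mm across, 80 mm high. Leave it.
- mallet: Hammer lying at the back of the bench. Leave it.
Things that resemble listed ones, but are neither listed nor needed, are in the scene too. There is more than one size of the blank; the one meant has the size given above. Leave any pink look-alike of the lamp alone.

How it is judged:
On the way, in this order (a step that is already met when the one before it is completed fails the run):
1. the lamp is clipped upright on the jig's rail, head towards the stop, and let go (z of lamp in the frame of rail_top between -0.043 and -0.012 m and x of lamp in the frame of rail_top between -0.008 and 0.008 m and y of lamp in the frame of rail_top between -0.035 and 0.035 m and y of lamp_head in the frame of lamp_rail below 0.002 m and angle between the x axis of lamp and the x axis of jig, either way round below 0.25 rad and angle between lamp's own z axis and vertical below 0.25 rad and contact force between lamp and lamp_rail above 4 N and contact force between lamp and the arm below 0.2 N and contact force between lamp and the fingers below 0.2 N), for 0.3 s.
2. the blank lies on the bed and presses the stop into its green field (value of joint stop between 0.007 and 0.016 m and contact force between blank and stop between 6 and 18 N and y of blank in the frame of bed_line between -0.01 and 0.01 m and z of blank in the frame of bed_line between -0.003 and 0.004 m and angle between the x axis of blank and the x axis of jig, either way round below 0.1 rad and angle between blank's own z axis and vertical below 0.06 rad and (contact force between blank and the arm above 1 N or contact force between blank and the fingers above 1 N) and linear speed of blank below 0.01 m/s), for 0.5 s.
At the end, for the whole second after the job is handed in: Lamp released, pinching the rail: tips 12 to 43 mm below its top, within 35 mm of its middle, upright and square to 0.25 rad, head to the stop. Blank held by the robot, flat on the bed, within 10 mm of mid-lines, square to 0.1 rad, pressing with 6 to 18 N, stop travel 7 to 16 mm (all of step 1 and all of step 2); the arm keeps its last pose, push and grip.
It fails at once if the stop is rammed to the end of its travel (value of joint stop above 0.0192 m).
It fails at once if another thing on the bench is pushed more than 30 mm (distance of any of faceplate, screwdriver, bowl, glue, jar, mallet from where it was at the start of the episode above 0.03 m).
It also fails if it takes over 58 s, if anything falls off the work surface, if the arm or the gripper's body presses on something with over 40 N, if the wrist force passes 120 N, or if a joint passes its speed limit or range.

## Working session

There is one attempt and no reset: what is moved stays moved. The work goes in short steps, Python scripts to look and compute and a tool call to move; the robot and the scene stay as the last step left them, time stands still between calls to the robot, and variables do not carry over. Pictures are saved under pics/ and viewed, at most 10 in all, crops included, and the job is handed in when it is done.

Besides the shell and the picture viewer there is one more tool, called in YAML: its name, and indented under it one key for each argument. jog_arm: Moves the arm, as the interface text tells. Its arguments: {"type":"object","properties":{"commands":{"type":"array"}},"required":["commands"]}

```bash
mkdir -p pics; ls
cat > h.py <<'E'
import numpy as np, cv2, pickle
def shot(n,f):
    from rig import camera
    c=camera(n); pickle.dump(c,open(f'{f}.pkl','wb')); cv2.imwrite(f'pics/{f}.png',c['color'][:,:,::-1]); return c
def ld(f): return pickle.load(open(f'{f}.pkl','rb'))
def ray(c,u,v):
    V=c['view'];R=V[:3,:3];o=-R.T@V[:3,3]
    d=R.T@np.array([(u-c['cx'])/c['fx'],(v-c['cy'])/c['fy'],1]);return o,d
def onz(c,u,v,z):
    o,d=ray(c,u,v);return o+d*(z-o[2])/d[2]
def proj(c,p):
    V=c['view'];q=V[:3,:3]@np.array(p)+V[:3,3];return np.array([c['fx']*q[0]/q[2]+c['cx'],c['fy']*q[1]/q[2]+c['cy']])
E
python3 - <<'E'
from h import *
import cv2
for n in('scene','top'):
    c=shot(n,n+'0');V=c['view'];print(n,c['fx'],-V[:3,:3].T@V[:3,3],V[2,:3])
a=[cv2.imread(f'pics/{n}0.png') for n in('scene','top')]
from rig import ctrl;s=ctrl.sense();print(s)
E
```

```text
pics
scene 430.7932886168648 [1.01724476 0.49178925 1.05620455] [-0.3934898  -0.42282623 -0.81632332]
top 387.86949171860596 [ 0.37365871 -0.01155802  1.13884503] [ 0.14977847  0.01938691 -0.98852949]
{'t': 0.1, 'joints': array([ 1.10868759e+00,  3.79356362e-01,  1.73470094e+00,  5.31685021e-06,
        1.02847540e+00, -3.32878170e-02]), 'qd': array([-0.00128546, -0.00172291, -0.00196509, -0.000977  ,  0.00454827,
       -0.00019591]), 'tau': array([-1.70565127e-03, -7.65040040e+01, -4.35290766e+01,  6.51105191e-02,
        3.98906018e-02, -1.23979666e-05]), 'tcp_pos': array([0.29090526, 0.63631979, 0.21336429]), 'tcp_rot': array([-6.68395317e-01, -3.06942572e+00,  1.42969807e-03]), 'ft_force': array([-0.35413702,  0.12143758,  0.47144562]), 'moment': array([-0.02438388, -0.00242122, -0.02044391]), 'grip_force': 0.0, 'gripper_width': 1.0009639641652213}
```

View pics/top0.png

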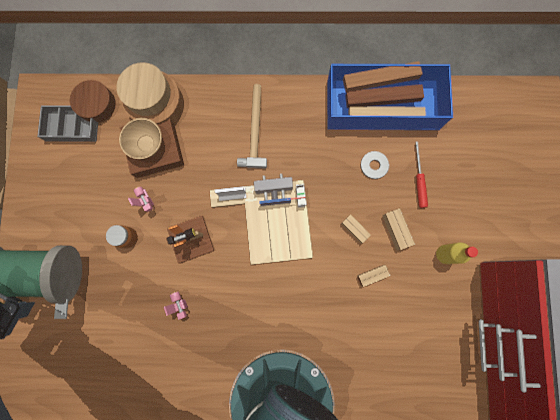

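View pics/scene0.png

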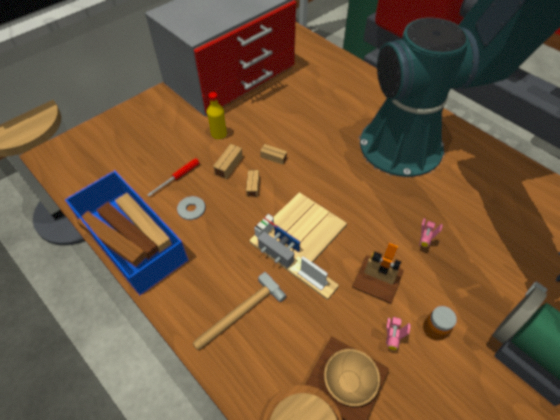

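The top view (up = +x, left = +y) shows the orange lamp on its stand at (184,237), the jig near (275,225) with the rail at (231,194), and pink look-alikes at (143,199) and (178,305). There are three blanks, at (355,230), (399,229) and (374,276). The one at (399,229) is the largest, so I'll check it in an enlarged crop.

Run:
```python
import cv2,numpy as np
a=cv2.imread('pics/top0.png')
A=cv2.resize(a[165:295,150:240],None,fx=4,fy=4,interpolation=cv2.INTER_CUBIC) # 360x520
B=cv2.resize(a[200:292,335:420],None,fx=5,fy=5,interpolation=cv2.INTER_CUBIC)[:460,:425]
M=np.zeros((520,790,3),np.uint8);M[:520,:360]=A;M[:460,365:790]=B
cv2.imwrite('pics/m1.png',M)
b=a[170:275,200:320];cv2.imwrite('pics/m2.png',cv2.resize(b,None,fx=5.5,fy=5.5,interpolation=cv2.INTER_CUBIC))
```

```text
(no output)
```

View pics/m1.png

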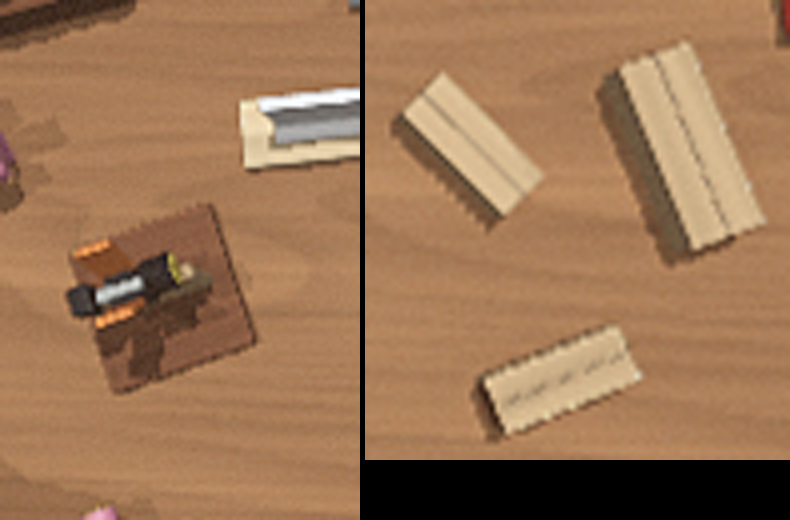

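View pics/m2.png

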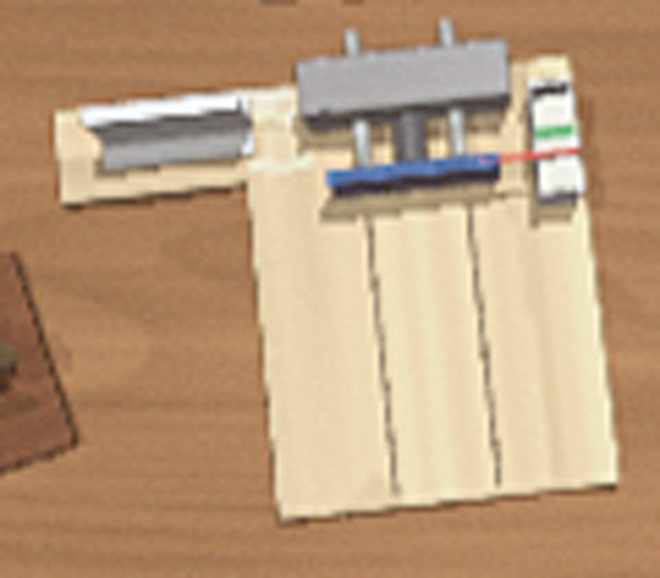

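The crop shows the big block with top corners near (386,213), (400,208), (415,244) and (400,250) in full top-image pixels. The other two are clearly smaller. The stop, red pointer and rail are all visible, as are the orange handle tops around (176,236). Next I'll measure them.

Run:
```python
from h import *
c=ld('top0')
def P(L,s,o,z): return np.array([onz(c,(x+.5)/s-.5+o[0],(y+.5)/s-.5+o[1],z) for x,y in L])
np.set_printoptions(precision=4,suppress=True)
j=lambda L,z:P(L,5.5,(200,170),z)
b=j([(283,520),(617,487),(396,492),(498,484),(370,215),(470,207)],.015);print('jig',b)
print('bed w',np.linalg.norm(b[0]-b[1]),'lines',np.linalg.norm(b[2]-b[3]))
d1=b[4]-b[2];d2=b[5]-b[3];print('yaw lines',[np.degrees(np.arctan2(d[1],d[0])) for d in(d1,d2)], 'edge',np.degrees(np.arctan2(*(-(b[0]-b[1])[[0]],(b[0]-b[1])[[1]]))))
r=j([(80,103),(240,95),(88,122),(248,113)],.085);print('railtop',r,np.linalg.norm(r[0]-r[1]))
B=lambda L,z:P([(x-365,y) for x,y in L],5,(335,200),z)
for L,z in(([(618,68),(690,42),(766,220),(692,252)],.044),):
    q=B(L,z);print('blank',q.mean(0),q,[np.linalg.norm(q[i]-q[(i+1)%4]) for i in range(4)]);e=(q[0]+q[1]-q[2]-q[3]);print(np.degrees(np.arctan2(e[1],e[0])))
for L in ([(443,72),(543,178),(502,215),(402,118)],[(482,378),(615,326),(642,378),(504,436)]):
    q=B(L,.03);print([np.linalg.norm(q[i]-q[(i+1)%4]) for i in range(2)])
A=lambda L,z:P(L,4,(150,165),z)
q=A([(212,204),(256,343),(115,393),(70,255)],.012);print('stand',q,q.mean(0),[np.linalg.norm(q[i]-q[(i+1)%4]) for i in range(4)])
for i,k in((0,1),(3,2),):e=q[i]-q[k];print(np.degrees(np.arctan2(e[1],e[0])))
for i,k in((3,0),(2,1),):e=q[i]-q[k];print(np.degrees(np.arctan2(e[1],e[0]))-90)
h=A([(93,247),(113,320)],.152);print('handles',h,h.mean(0),np.linalg.norm(h[0]-h[1]));print('head',A([(175,265)],.105))
```

```text
jig [[ 0.3831  0.0907  0.015 ]
 [ 0.4025 -0.0835  0.015 ]
 [ 0.3984  0.0318  0.015 ]
 [ 0.4033 -0.0214  0.015 ]
 [ 0.5448  0.0482  0.015 ]
 [ 0.5497 -0.0051  0.015 ]]
bed w 0.17528722467564958 lines 0.053495699725721955
yaw lines [np.float64(6.376123085183493), np.float64(6.374173855787058)] edge [6.3659]
railtop [[0.5897 0.1922 0.085 ]
 [0.5947 0.1113 0.085 ]
 [0.58   0.1878 0.085 ]
 [0.5854 0.107  0.085 ]] 0.08103774110330064
blank [ 0.4878 -0.3295  0.044 ] [[ 0.5311 -0.2896  0.044 ]
 [ 0.5465 -0.3307  0.044 ]
 [ 0.446  -0.3698  0.044 ]
 [ 0.4277 -0.328   0.044 ]] [np.float64(0.043904302825832346), np.float64(0.10778397461991085), np.float64(0.045670069634925946), np.float64(0.11034622031611191)]
20.802847684791924
[np.float64(0.08237367690724287), np.float64(0.031887360219730126)]
[np.float64(0.0808995698509289), np.float64(0.032058495917765384)]
stand [[0.5225 0.2371 0.012 ]
 [0.4212 0.2006 0.012 ]
 [0.3839 0.3014 0.012 ]
 [0.4836 0.3399 0.012 ]] [0.4528 0.2698 0.012 ] [np.float64(0.1076539372757846), np.float64(0.10749262302610493), np.float64(0.10685091536272438), np.float64(0.10992016930294299)]
19.802399535079623
21.09880591397587
20.720738293260155
20.29883785657684
handles [[0.4752 0.2817 0.152 ]
 [0.4287 0.2663 0.152 ]] [0.452 0.274 0.152] 0.049057907180493465
head [[0.4686 0.2397 0.105 ]]
```

The sizes check out: the lines are 53.5 mm apart, the rail 81 mm long, the blank 109x45 mm, and the stand about 108 mm. The jig's yaw is 6.4°, the lamp sits at (0.452, 0.273) with yaw about 20.5°, and the rail top's middle is at (0.587, 0.150). The blank meant is the one at (399,229), since the others are about 82x32 mm. First move is above the lamp.

jog_arm:
  commands:
    - [[1, 0.161, -0.363, 0.03, 0, 0, -45], [1, 0.161, -0.363, 0.03, 0, 0, -45], [1, 0.161, -0.363, 0.03, 0, 0, -45], [1, 0.161, -0.363, 0.03, 0, 0, -45], [1, 0.161, -0.363, 0.03, 0, 0, -45], [1, 0.161, -0.363, 0.03, 0, 0, -45], [1, 0.161, -0.363, 0.03, 0, 0, -45], [1, 0.161, -0.363, 0.03, 0, 0, -45], [1, 0.161, -0.363, 0.03, 0, 0, -45]]

```text
t: 1.23
tcp_pos: [0.4517, 0.2741, 0.2437]
tcp_rot: [-1.792, -2.58, 0.0]
ft_force: [0.3, 0.2, 0.3]
gripper_width: 0.999
grip_force: 0.0
```

Run:
```python
from h import *
c=shot('wrist','w1')
from rig import ctrl
s=ctrl.sense();print(s['t'],s['tcp_pos'],s['joints'])
V=c['view'];print(-V[:3,:3].T@V[:3,3],V[:3,:3],c['fx'])
t=np.radians(20.5);R=np.array([[np.cos(t),-np.sin(t)],[np.sin(t),np.cos(t)]])
for n,p in(('grip',(0,0,.139)),('h+',(.026,0,.152)),('h-',(-.026,0,.152)),('head',(0,-.038,.105))):
    q=R@np.array(p[:2])+[.452,.273];print(n,proj(c,[*q,p[2]]),proj(ld('scene0'),[*q,p[2]]))
```

```text
1.275 [0.45164779 0.27438242 0.24373791] [5.01763851e-01 6.87073954e-02 2.06053942e+00 1.34049962e-04
 1.01266285e+00 1.44327631e-01]
[0.42780914 0.33638024 0.41547719] [[ 9.37253247e-01  3.48649305e-01 -1.11481392e-04]
 [ 3.38972576e-01 -9.11164969e-01  2.34256253e-01]
 [ 8.15717019e-02 -2.19595223e-01 -9.72174879e-01]] 310.3860867926748
grip [277.71111785 209.35313332] [387.83840015 253.22956013]
h+ [307.40678188 212.84074995] [385.50646047 258.78041855]
h- [248.07639343 212.93465647] [392.24032279 242.43294047]
head [277.68985362 236.72406549] [370.88492332 254.33227247]
```

View pics/w1.png

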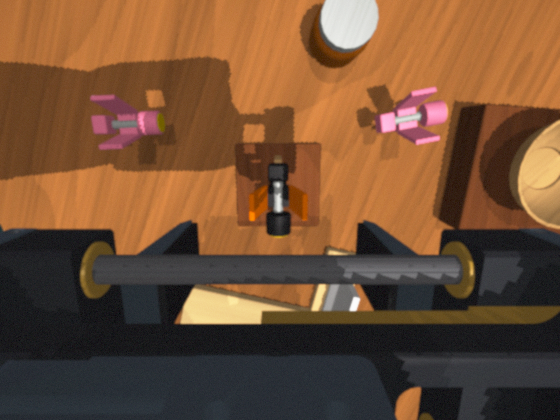

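The wrist view has the lamp centred between the fingers: handle tops at u 250 and 306, v about 206, which is roughly 4 mm further along lamp +y than predicted. I'll descend and squeeze.

jog_arm:
  commands:
    - [[1, -0.001, 0.003, -0.06, 0, 0, 0], [1, -0.001, 0.003, -0.122, 0, 0, 0], [1, -0.001, 0.003, -0.122, 0, 0, 0], [0.4, -0.001, 0.003, -0.122, 0, 0, 0], [0, -0.001, 0.003, -0.122, 0, 0, 0], [0, -0.001, 0.003, -0.122, 0, 0, 0], [0, -0.001, 0.003, -0.122, 0, 0, 0], [0, -0.001, 0.003, -0.122, 0, 0, 0], [0, -0.001, 0.003, -0.122, 0, 0, 0], [0, -0.001, 0.003, -0.122, 0, 0, 0]]

```text
t: 2.52
tcp_pos: [0.451, 0.2766, 0.1218]
tcp_rot: [-1.792, -2.58, 0.0]
ft_force: [-0.0, 0.4, -0.2]
gripper_width: 0.315
grip_force: 30.0
```

The opening reads 28.7 mm, so the handles are squeezed parallel. Lifting straight up.

jog_arm:
  commands:
    - [[0, 0, 0, 0.015, 0, 0, 0], [0, 0, 0, 0.035, 0, 0, 0], [0, 0, 0, 0.06, 0, 0, 0], [0, 0, 0, 0.08, 0, 0, 0], [0, 0, 0, 0.08, 0, 0, 0]]

```text
t: 3.15
tcp_pos: [0.4519, 0.2771, 0.2039]
tcp_rot: [1.791, 2.579, 0.005]
ft_force: [0.5, -0.1, -0.8]
gripper_width: 0.314
grip_force: 30.0
```

Run:
```python
from h import *
shot('wrist','w2');shot('scene','s2');shot('top','t2')
import cv2
a=cv2.imread('pics/w2.png')[100:260,180:400];b=cv2.imread('pics/s2.png')[180:320,300:440]
M=np.zeros((560,800,3),np.uint8);M[:320,:440]=cv2.resize(a,(440,320));M[:350,445:795]=cv2.resize(b,(350,350),interpolation=2)
cv2.imwrite('pics/m3.png',M[:355])
from rig import ctrl
s=ctrl.sense();print(s['t'],s['tcp_pos'],s['gripper_width'],s['ft_force'])
```

```text
3.3 [0.45069998 0.27641531 0.20139671] 0.3098097827241239 [ 0.08837617  0.61663083 -0.84464731]
```

View pics/m3.png

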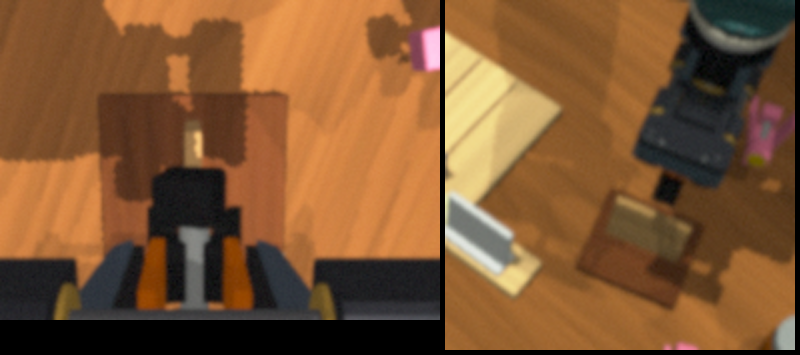

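The lamp is held upright and clear of the stand plate. I'll check the rail position against the scene view.

Run:
```python
from h import *
import cv2
t=np.radians(6.4);X=np.array([np.cos(t),np.sin(t)]);Y=np.array([-X[1],X[0]])
c=ld('scene0');m=np.array([.5874,.1496])
for s in(-.04,.04):print(proj(c,[*(m+s*Y),.085]))
a=cv2.imread('pics/scene0.png')[245:300,285:345];cv2.imwrite('pics/r.png',cv2.resize(a,None,fx=10,fy=10,interpolation=2))
```

```text
[300.28629916 255.94383414]
[324.79614881 273.73134197]
```

View pics/r.png

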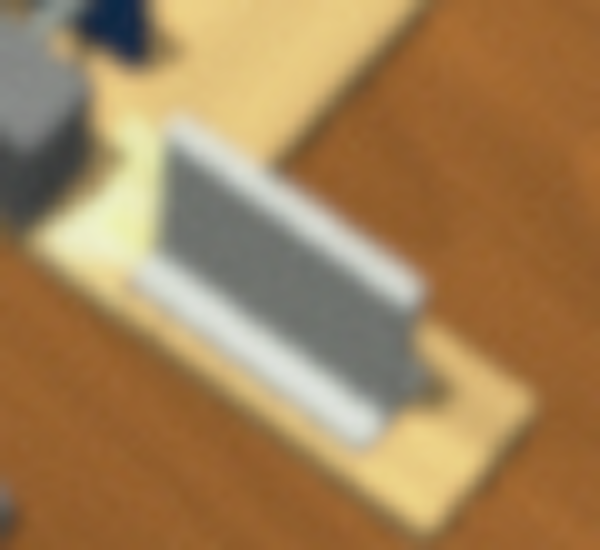

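The scene view agrees with the top view to 1 mm across the rail and 4 mm along it, so the aim point is (0.587, 0.151). Carrying the lamp over.

jog_arm:
  commands:
    - [[0, 0.034, -0.031, 0, 0, 0, -4], [0, 0.068, -0.062, 0, 0, 0, -8], [0, 0.102, -0.094, 0, 0, 0, -11], [0, 0.136, -0.126, 0, 0, 0, -14.1], [0, 0.136, -0.126, 0, 0, 0, -14.1], [0, 0.136, -0.126, 0, 0, 0, -14.1]]

```text
t: 4.05
tcp_pos: [0.5863, 0.1506, 0.2009]
tcp_rot: [-2.095, -2.34, 0.002]
ft_force: [0.8, 0.5, -0.6]
gripper_width: 0.317
grip_force: 30.0
```

Run:
```python
from h import *
import cv2
c=shot('wrist','w3');shot('scene','s3')
from rig import ctrl
s=ctrl.sense();print(s['t'],s['tcp_pos'],s['tcp_rot'],s['gripper_width'])
a=cv2.imread('pics/w3.png')[100:300,160:400];b=cv2.imread('pics/s3.png')[180:300,260:380]
M=np.zeros((400,800,3),np.uint8);M[:333,:400]=cv2.resize(a,(400,333));M[:395,404:799]=cv2.resize(b,(395,395),interpolation=2)
cv2.imwrite('pics/m4.png',M)
t=np.radians(6.4);X=np.array([np.cos(t),np.sin(t)]);Y=np.array([-X[1],X[0]])
for x in(-.004,.004):
  for y in(-.04,.04):print(proj(c,[*(np.array([.587,.151])+x*X+y*Y),.085]))
```

```text
4.15 [0.5861827  0.1511791  0.20140859] [-2.09374703e+00 -2.34127825e+00  1.21431793e-03] 0.31306545095847793
[275.02149748 244.53722842]
[274.73111243 162.4522691 ]
[283.17658234 244.52778264]
[283.42133248 162.43769504]
```

View pics/m4.png

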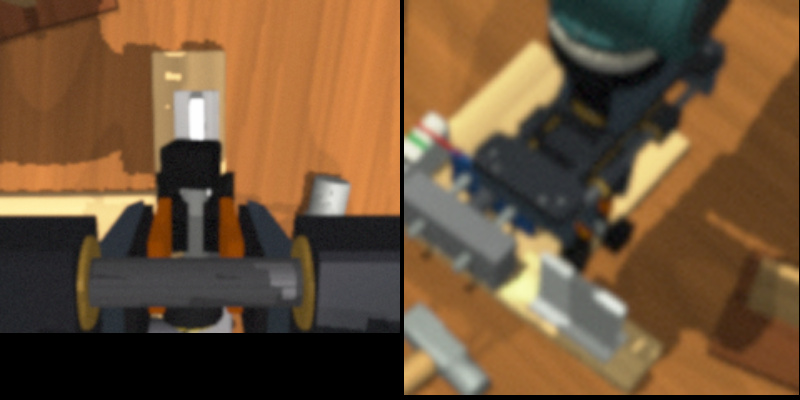

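The rail's top strip is at u≈278, in line with the handles' midpoint (u≈278). Its end lies about 4 mm further along +y, which I'll correct while descending.

jog_arm:
  commands:
    - [[0, 0, 0.003, -0.025, 0, 0, 0], [0, 0, 0.003, -0.045, 0, 0, 0], [0, 0, 0.003, -0.06, 0, 0, 0], [0, 0, 0.003, -0.074, 0, 0, 0], [0, 0, 0.003, -0.074, 0, 0, 0], [0, 0, 0.003, -0.074, 0, 0, 0]]

```text
t: 4.9
tcp_pos: [0.5874, 0.1537, 0.1284]
tcp_rot: [2.095, 2.34, 0.001]
ft_force: [0.6, 0.6, -1.1]
gripper_width: 0.312
grip_force: 30.0
```

No contact on the way down. Releasing, then rising.

jog_arm:
  commands:
    - [[0.6, 0, 0, 0, 0, 0, 0], [1, 0, 0, 0, 0, 0, 0], [1, 0, 0, 0, 0, 0, 0], [1, 0, 0, 0, 0, 0, 0], [1, 0, 0, 0, 0, 0, 0], [1, 0, 0, 0.03, 0, 0, 0], [1, 0, 0, 0.08, 0, 0, 0], [1, 0, 0, 0.13, 0, 0, 0], [1, 0, 0, 0.13, 0, 0, 0]]

```text
t: 6.02
tcp_pos: [0.589, 0.1541, 0.2621]
tcp_rot: [2.093, 2.338, 0.008]
ft_force: [-0.0, -0.2, -1.0]
gripper_width: 0.998
grip_force: 0.0
```

Run:
```python
from h import *
import cv2
c=shot('wrist','w4');d=shot('scene','s4')
from rig import ctrl
s=ctrl.sense();print(s['t'],s['tcp_pos'],s['tcp_rot'],s['ft_force'],s['joints'])
a=cv2.imread('pics/w4.png')[100:300,160:400];b=cv2.imread('pics/s4.png')[180:300,260:380]
M=np.zeros((400,800,3),np.uint8);M[:333,:400]=cv2.resize(a,(400,333));M[:395,404:799]=cv2.resize(b,(395,395),interpolation=2)
cv2.imwrite('pics/m5.png',M)
t=np.radians(6.4);X=np.array([np.cos(t),np.sin(t)]);Y=np.array([-X[1],X[0]]);o=np.array([.5874,.1537])
for n,p in(('h+',(.026,0,.157)),('h-',(-.026,0,.157)),('head',(0,-.038,.11))):
    q=[*(o+p[0]*X+p[1]*Y),p[2]];u=proj(c,q);v=proj(d,q);print(n,u,(u-[160,100])*1.667,(v-[260,180])*3.29+[404,0])
```

```text
6.125 [0.58703946 0.15363191 0.25800773] [2.09510124e+00 2.34041543e+00 9.06341077e-04] [-0.1437204   0.91060421 -0.87413032] [ 2.17558917e-01  1.83662163e-01  1.90093660e+00 -6.93443667e-07
  1.05628285e+00  1.07058254e-01]
h+ [303.82950862 208.00176874] [239.76379087 180.03894849] [564.17206554 257.62699579]
h- [247.16132811 208.18967343] [145.29793395 180.35218561] [607.54644836 211.64276612]
head [275.52406122 231.84036008] [192.57861006 219.77788026] [543.43884035 238.28696618]
```

View pics/m5.png

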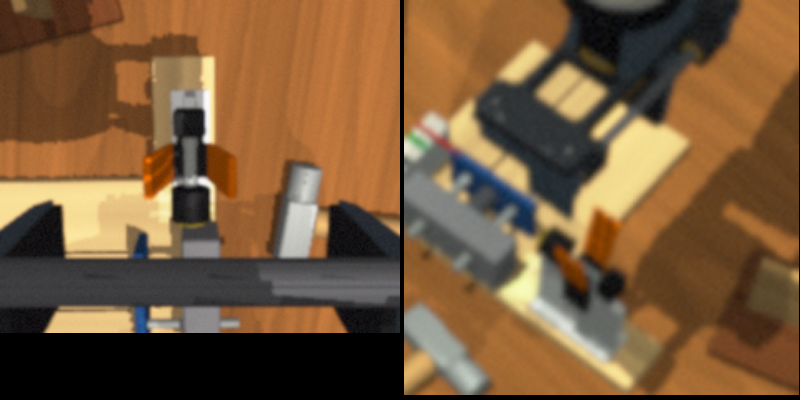

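The lamp stands upright on the rail with its head towards the stop, handles at (145,172) and (237,172) in the crop as predicted, and the fingers clear. Next is the blank.

jog_arm:
  commands:
    - [[1, -0.01, -0.05, 0, 0, 0, -8], [1, -0.099, -0.483, -0.09, 0, 0, -75.6], [1, -0.099, -0.483, -0.09, 0, 0, -75.6], [1, -0.099, -0.483, -0.09, 0, 0, -75.6], [1, -0.099, -0.483, -0.09, 0, 0, -75.6], [1, -0.099, -0.483, -0.09, 0, 0, -75.6], [1, -0.099, -0.483, -0.09, 0, 0, -75.6], [1, -0.099, -0.483, -0.09, 0, 0, -75.6], [1, -0.099, -0.483, -0.09, 0, 0, -75.6], [1, -0.099, -0.483, -0.09, 0, 0, -75.6]]

```text
t: 7.38
tcp_pos: [0.4872, -0.3292, 0.1666]
tcp_rot: [-3.089, -0.564, 0.002]
ft_force: [-1.0, 0.7, -0.6]
gripper_width: 0.998
grip_force: 0.0
```

Run:
```python
from h import *
import cv2
c=shot('wrist','w5');d=ld('scene0')
from rig import ctrl
s=ctrl.sense();print(s['t'],s['tcp_pos'],s['tcp_rot'],s['joints'])
# check the blank in the scene view: bright-wood blob near its projected top
t=np.radians(20.8);R=np.array([[np.cos(t),-np.sin(t)],[np.sin(t),np.cos(t)]])
K=[[*(R@np.array([x,y])+[.4878,-.3295]),.044] for x,y in((.055,.022),(.055,-.022),(-.055,-.022),(-.055,.022))]
print(np.round([proj(d,k) for k in K])); print(np.round([proj(c,k) for k in K]))
a=cv2.imread('pics/scene0.png');hsv=cv2.cvtColor(cv2.imread('pics/w5.png'),cv2.COLOR_BGR2HSV)
m=cv2.inRange(hsv,(10,40,170),(28,150,255));n,l,st,ce=cv2.connectedComponentsWithStats(m)
for i in range(1,n):
    if st[i,4]>600:
        pts=np.argwhere(l==i)[:,::-1].astype(np.float32);r=cv2.minAreaRect(pts);print(st[i],np.round(cv2.boxPoints(r)))
        bp=np.array([onz(c,u,v,.044) for u,v in cv2.boxPoints(r)]);print(bp.mean(0),[np.linalg.norm(bp[k]-bp[k-1]) for k in (1,2)])
```

```text
7.425 [ 0.48771639 -0.32842519  0.16707792] [-3.08891623e+00 -5.65529241e-01  1.65734183e-03] [-6.32350524e-01  2.67940451e-01  1.98621438e+00  1.91757175e-04
  8.89131755e-01  5.76168965e-01]
[[224. 170.]
 [212. 166.]
 [230. 143.]
 [241. 148.]]
[[255. 144.]
 [303. 144.]
 [301. 255.]
 [257. 255.]]
[   0    0   44  189 5932] [[ -6. 187.]
 [  1.  -1.]
 [ 43.   0.]
 [ 37. 188.]]
[ 0.4926664  -0.07695586  0.044     ] [np.float64(0.1648813895406448), np.float64(0.0355504757458318)]
[ 126  110   69   91 2859] [[125. 124.]
 [154. 109.]
 [196. 187.]
 [167. 203.]]
[ 0.48864468 -0.21078429  0.044     ] [np.float64(0.03132506614209512), np.float64(0.07956395710535616)]
[ 254  145   47   66 2724] [[254. 145.]
 [300. 145.]
 [300. 210.]
 [254. 210.]]
[ 0.50822524 -0.31969928  0.044     ] [np.float64(0.04276179680687283), np.float64(0.06226147131045396)]
```

The blank's end is at u 254–300, v 145, within 2 px of the prediction. Descend, grip, lift.

jog_arm:
  commands:
    - [[1, 0, -0.001, -0.06, 0, 0, 0], [1, 0, -0.001, -0.115, 0, 0, 0], [1, 0, -0.001, -0.155, 0, 0, 0], [1, 0, -0.001, -0.155, 0, 0, 0], [0, 0, -0.001, -0.155, 0, 0, 0], [0, 0, -0.001, -0.155, 0, 0, 0], [0, 0, -0.001, -0.155, 0, 0, 0], [0, 0, -0.001, -0.155, 0, 0, 0], [0, 0, -0.001, -0.155, 0, 0, 0]]

```text
t: 8.55
tcp_pos: [0.488, -0.3304, 0.0132]
tcp_rot: [3.09, 0.565, 0.0]
ft_force: [-0.9, 2.2, 2.5]
gripper_width: 0.484
grip_force: 0.8
```

jog_arm:
  commands:
    - [[0, 0, 0, 0, 0, 0, 0], [0, 0, 0, 0, 0, 0, 0], [0, 0, 0, 0.05, 0, 0, 0], [0, 0, 0, 0.1, 0, 0, 0], [0, -0.008, 0.06, 0.1, 0, 0, -5], [0, -0.016, 0.12, 0.1, 0, 0, -14.4], [0, -0.016, 0.18, 0.1, 0, 0, -14.4], [0, -0.016, 0.24, 0.1, 0, 0, -14.4], [0, -0.016, 0.3, 0.1, 0, 0, -14.4], [0, -0.016, 0.342, 0.1, 0, 0, -14.4]]

```text
t: 9.8
tcp_pos: [0.4716, 0.0138, 0.1129]
tcp_rot: [-3.137, -0.175, 0.0]
ft_force: [1.5, -0.4, -1.6]
gripper_width: 0.484
grip_force: 30.0
```

jog_arm:
  commands:
    - [[0, 0, 0, 0, 0, 0, 0], [0, 0, 0, 0, 0, 0, 0]]

```text
t: 10.05
tcp_pos: [0.472, 0.0114, 0.1129]
tcp_rot: [3.137, 0.174, -0.0]
ft_force: [-0.1, -1.0, -1.6]
gripper_width: 0.482
grip_force: 30.0
```

Run:
```python
from h import *
c=shot('wrist','w6');shot('scene','s6');shot('top','t6')
from rig import ctrl
s=ctrl.sense();print(s['t'],s['tcp_pos'],s['tcp_rot'],s['gripper_width'],s['grip_force'],s['ft_force'],s['joints'])
```

```text
10.2 [0.47211156 0.01075177 0.11290954] [ 3.13689462e+00  1.71360342e-01 -5.77707802e-05] 0.4832986380406731 29.999683499336243 [-0.06608862  0.07795215 -1.72965876] [-2.65764829e-02  1.83136109e-01  2.22952869e+00 -3.59535896e-05
  7.28962811e-01  1.43510038e+00]
```

jog_arm:
  commands:
    - [[0, 0, 0.002, -0.05, 0, 0, 0], [0, 0, 0.002, -0.075, 0, 0, 0], [0, 0, 0.002, -0.083, 0, 0, 0], [0, 0, 0.002, -0.085, 0, 0, 0], [0, 0, 0.002, -0.085, 0, 0, 0], [0, 0, 0.002, -0.085, 0, 0, 0]]

```text
t: 10.95
tcp_pos: [0.4727, 0.0134, 0.0287]
tcp_rot: [3.137, 0.173, 0.002]
ft_force: [-0.5, 0.5, -1.4]
gripper_width: 0.483
grip_force: 30.0
```

jog_arm:
  commands:
    - [[0, 0, 0, -0.001, 0, 0, 0], [0, 0.01, 0.001, -0.0015, 0, 0, 0], [0, 0.02, 0.002, -0.0015, 0, 0, 0], [0, 0.02, 0.002, -0.0015, 0, 0, 0], [0, 0.02, 0.002, -0.0015, 0, 0, 0]]

```text
t: 11.58
tcp_pos: [0.492, 0.0156, 0.0269]
tcp_rot: [-3.137, -0.173, 0.001]
ft_force: [-3.0, 0.9, 7.2]
gripper_width: 0.48
grip_force: 30.0
```

The blank is on the bed (7 N down), with no stop contact yet. Advancing gently and easing the downward load a little.

jog_arm:
  commands:
    - [[0, 0.004, 0.0005, 0.0002, 0, 0, 0], [0, 0.004, 0.0005, 0.0002, 0, 0, 0], [0, 0.008, 0.001, 0.0003, 0, 0, 0], [0, 0.008, 0.001, 0.0003, 0, 0, 0], [0, 0.008, 0.001, 0.0003, 0, 0, 0]]

```text
t: 12.2
tcp_pos: [0.5, 0.0166, 0.0269]
tcp_rot: [-3.137, -0.173, 0.0]
ft_force: [-2.8, 0.5, 5.8]
gripper_width: 0.483
grip_force: 30.0
```

jog_arm:
  commands:
    - [[0, 0.003, 0.0003, 0, 0, 0, 0], [0, 0.003, 0.0003, 0, 0, 0, 0], [0, 0.006, 0.0006, 0, 0, 0, 0], [0, 0.006, 0.0006, 0, 0, 0, 0], [0, 0.006, 0.0006, 0, 0, 0, 0]]

```text
t: 12.82
tcp_pos: [0.5055, 0.0172, 0.0268]
tcp_rot: [-3.137, -0.174, 0.002]
ft_force: [-4.8, -0.7, 7.8]
gripper_width: 0.484
grip_force: 30.0
```

jog_arm:
  commands:
    - [[0, 0.003, 0.0003, 0, 0, 0, 0], [0, 0.003, 0.0003, 0, 0, 0, 0], [0, 0.005, 0.0005, 0, 0, 0, 0], [0, 0.005, 0.0005, 0, 0, 0, 0], [0, 0.005, 0.0005, 0, 0, 0, 0]]

```text
t: 13.45
tcp_pos: [0.5081, 0.0176, 0.0266]
tcp_rot: [-3.137, -0.174, 0.009]
ft_force: [-21.4, -4.3, 25.6]
gripper_width: 0.484
grip_force: 30.0
```

The force rose far faster than the spring can explain, so something else is touching. I'll look before moving.

Run:
```python
from h import *
import cv2
c=shot('wrist','w7');shot('scene','s7');shot('top','t7')
from rig import ctrl
s=ctrl.sense();print(s['tcp_pos'],s['tcp_rot'],s['ft_force'],s['moment'],s['grip_force'])
a=cv2.imread('pics/w7.png')[60:360,60:500];b=cv2.imread('pics/s7.png')[170:300,225:345];d=cv2.imread('pics/t7.png')[165:265,225:325]
M=np.zeros((600,800,3),np.uint8);M[:300,:440]=a;M[:380,444:795]=cv2.resize(b,(351,380),interpolation=2);M[304:600,0:296]=cv2.resize(d,(296,296),interpolation=2)
cv2.imwrite('pics/m6.png',M)
```

```text
[0.50805922 0.01756646 0.02662433] [-3.13666344 -0.17391655  0.00941201] [-21.37824476  -3.31278646  26.14368151] [-0.68959476  3.77318051  0.03320383] 30.004442632198334
```

View pics/m6.png

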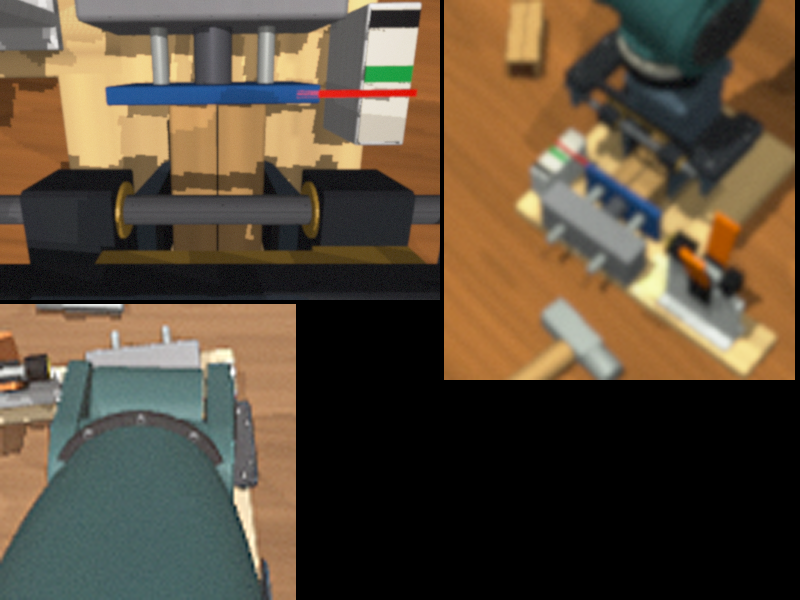

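The crop shows the blank square against the blue stop, and the pointer (v≈93) still short of the green field (v 66–82) with nothing else touching. So the blank is sticking by friction under too much downward load (26 N). I'll raise the tool slightly to unload it.

jog_arm:
  commands:
    - [[0, -0.002, 0, 0.0005, 0, 0, 0], [0, -0.002, 0, 0.001, 0, 0, 0], [0, -0.002, 0, 0.0013, 0, 0, 0], [0, -0.002, 0, 0.0013, 0, 0, 0]]

```text
t: 14.1
tcp_pos: [0.5087, 0.0178, 0.0278]
tcp_rot: [-3.137, -0.174, 0.001]
ft_force: [-4.1, 0.1, -4.2]
gripper_width: 0.484
grip_force: 30.0
```

That unloaded it: the stop now gives about 4 N at x = 0.5087, so rest contact is near 0.5047. I need x ≈ 0.516.

jog_arm:
  commands:
    - [[0, 0.002, 0.0002, -0.0002, 0, 0, 0], [0, 0.004, 0.0004, -0.0002, 0, 0, 0], [0, 0.004, 0.0004, -0.0002, 0, 0, 0], [0, 0.004, 0.0004, -0.0002, 0, 0, 0]]

```text
t: 14.6
tcp_pos: [0.5125, 0.0182, 0.0278]
tcp_rot: [-3.137, -0.174, 0.002]
ft_force: [-7.5, 0.5, 1.7]
gripper_width: 0.477
grip_force: 30.0
```

jog_arm:
  commands:
    - [[0, 0.002, 0.0002, 0.0002, 0, 0, 0], [0, 0.004, 0.0004, 0.0004, 0, 0, 0], [0, 0.004, 0.0004, 0.0004, 0, 0, 0], [0, 0.004, 0.0004, 0.0004, 0, 0, 0]]

```text
t: 15.1
tcp_pos: [0.5157, 0.0186, 0.0279]
tcp_rot: [-3.137, -0.174, 0.005]
ft_force: [-10.6, -0.7, 0.7]
gripper_width: 0.482
grip_force: 30.0
```

```bash
cat > pt.py <<'E'
from h import *
import cv2,sys
c=shot('wrist','wp'+sys.argv[1])
from rig import ctrl
s=ctrl.sense();print(s['t'],s['tcp_pos'],s['tcp_rot'],s['ft_force'],s['grip_force'])
for n in('w7','wp'+sys.argv[1]):
    d=ld(n);h=cv2.cvtColor(d['color'],cv2.COLOR_RGB2HSV)
    M=dict(red=cv2.inRange(h,(0,170,150),(6,255,255)),green=cv2.inRange(h,(50,120,80),(80,255,255)),blue=cv2.inRange(h,(100,130,60),(125,255,255)))
    for k,m in M.items():
        m[:, :340 if k!='blue' else 150]=0; m[260:]=0;m[:,520:]=0
        if k=='red': m[:,:420]=0
        y,x=np.nonzero(m);print(n,k,len(y),x.min(),x.max(),np.percentile(y,[2,50,98]))
    b=h[:,:,:]
E
python3 pt.py 1
```

```text
15.15 [0.51560198 0.01856662 0.02784852] [-3.13662373 -0.1740788   0.00477011] [-12.23411319  -1.22741609   2.00536096] 30.002432763576508
w7 red 372 420 476 [150. 153. 156.]
w7 green 691 425 472 [127. 134. 141.]
w7 blue 3836 167 379 [144. 153. 163.]
wp1 red 340 420 474 [149. 152. 155.]
wp1 green 184 422 468 [145. 147. 158.]
wp1 blue 3935 168 378 [144. 153. 162.]
```

The pointer (v 152) stands inside the green field (v 145–158), and force and travel agree at about 11 N and 11 mm. Holding.

jog_arm:
  commands:
    - [[0, 0, 0, 0, 0, 0, 0], [0, 0, 0, 0, 0, 0, 0], [0, 0, 0, 0, 0, 0, 0], [0, 0, 0, 0, 0, 0, 0], [0, 0, 0, 0, 0, 0, 0], [0, 0, 0, 0, 0, 0, 0], [0, 0, 0, 0, 0, 0, 0], [0, 0, 0, 0, 0, 0, 0]]

```text
t: 16.15
tcp_pos: [0.5156, 0.0186, 0.0279]
tcp_rot: [-3.137, -0.174, 0.005]
ft_force: [-11.5, 0.1, 2.8]
gripper_width: 0.476
grip_force: 30.0
```

```bash
python3 pt.py 2
python3 - <<'E'
from h import *
import cv2
# square check: blank's centre seam/side in jig frame vs lines; lamp orange blob before/after in scene
for n in('s4','s7'):
    h=cv2.cvtColor(ld(n)['color'],cv2.COLOR_RGB2HSV);m=cv2.inRange(h,(5,200,150),(16,255,255));m[:, :280]=0;m[:,360:]=0;m[:220]=0;m[300:]=0
    y,x=np.nonzero(m);print(n,len(y),x.mean(),y.mean())
t=np.radians(6.4);d=np.array([.5157,.0186])-[.4009,.0052];print('off-axis',-np.sin(t)*d[0]+np.cos(t)*d[1])
E
```

```text
16.2 [0.51561772 0.01856047 0.02784431] [-3.13662576 -0.17403526  0.00467777] [-11.7064451    0.46026467   1.93961971] 30.002305805683136
w7 red 372 420 476 [150. 153. 156.]
w7 green 691 425 472 [127. 134. 141.]
w7 blue 3836 167 379 [144. 153. 163.]
wp2 red 340 420 474 [149. 152. 155.]
wp2 green 188 422 468 [145. 147. 158.]
wp2 blue 3931 168 378 [144. 153. 162.]
s4 17 320.11764705882354 249.1764705882353
s7 125 317.856 252.016
off-axis 0.0005198566994658177
```

```bash
python3 -c "
from rig import order
print(order.close_job())"
```

```text
the job is handed in; nothing more can be done
None
```

I handed the job in at about 16 s with no verdict shown: the lamp is clipped upright on the rail, head on the stop's side, and the blank is held flat and square against the stop at about 11 N, with the pointer in the green field.

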